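Plug and lock the purified-water fill coupling

TASK

Close off the fill coupling on top of the purified-water tank: take the grooved plug with the blue knob from the steel tray, put it upright into the coupling and press it firmly home against the rubber seal while both brass cam arms are still raised. Then swing the two cam arms down together, neither running far ahead of the other, until both are fully down against the coupling and the plug is locked, and let go. Use a firm but gentle hand so that nothing is forced, and leave the other things on the counter and in the tray where they are.

Things in the scene. Friction and masses are not known exactly. Their poses are not given: they have to be found in the camera images.
- coupler_mouth (a point): Centre of the open top of the steel female coupling standing upright on the fixed white water tank (tank 200 x 250 mm, 100 mm high; this mouth 195 mm above the counter). z up. Cup 40 mm across outside, bore 32 mm. The cam arms stick out along +y and -y; pin ears there stand 5 mm above the rim. Fingers that straddle the plug along this x axis keep clear of the arms.
- seal_top (a point): Top of the black rubber seal in the cup, uncompressed, 20 mm below the mouth: the plug's foot meets it here and must be pressed on 6 to 7 mm, to a hard stop. Stiff and slow: resists with 7 N rising to 13 N, plus 2 N per mm/s (the plug's weight does not move it), and stays where pressed. A hurried push overloads it: keep below 25 N. With the plug not home the cams run onto its lip and jam.
- plug_knob (a point): Centre of the round blue knob of the loose grooved plug (about 0.2 kg), standing upright in the tray; z is its axis, up. Knob 25 mm diameter, 26 mm high (13 mm above and below this point). Below it: aluminium shoulder 29 mm, groove 21 mm, tip lip 30 mm diameter. Fully home, this point is 14 mm above the coupling's mouth (21 mm when the plug merely rests on the seal).
- plug: The same plug; origin at the centre of its chamfered foot (24 mm across), 41 mm below the knob's centre. Whole plug 54 mm high.
- cam_left (a joint): Angle (rad) of the brass cam arm on the coupling's +y side: 0 = level, pointing outward; negative = raised; 1.57 = fully down along the coupling, its stop. Starts near level. Stiff hinge, about 0.14 N m, somewhat more over the last 0.3 rad as the cam draws the plug down; stays where it is left. Do not press it with over 25 N.
- cam_right (a joint): The same for the arm on the coupling's -y side.
- cam_left_hinge (a point): Hinge pin of the +y arm, parallel to the coupling's x axis, 21.5 mm from the coupling's axis and 1 mm above the rim. The arm is a bar 12 mm wide, 6 mm thick, reaching 65 mm from the pin (a thin wire ring hangs beyond). Level: its upper face is 8 mm above the pin. Down: its outer face is 29.5 mm from the coupling's axis (59 mm over both arms).
- cam_right_hinge (a point): The same for the -y arm.
- cam_left_end (a point): Middle of the upper/outer face of the flared end of the +y arm, 58 mm along the arm from its hinge pin and 8 mm off the pin line.
- cam_right_end (a point): The same for the -y arm.
- tray: Fixed shallow steel tray, 180 x 240 mm, rim 16 mm high, floor 3 mm above the counter; origin at the centre of its underside.
- spare_seal_mid (a point): Bystander: centre of a loose black rubber ring, 34 mm across, 6 mm high, lying in the tray. Leave it.
- grease_jar: Bystander: small white jar with orange lid, 38 mm across, 27 mm high, standing in the tray; origin at the centre of its underside. Leave it.
- spray: Bystander: white spray bottle with blue head, 84 mm across, 227 mm high; origin at the centre of its underside.
- wipes_tub: Bystander: white tub with green lid, 100 mm across, 150 mm high; origin at the centre of its underside.
- cassette: Bystander: flat steel instrument cassette, 130 x 190 x 28 mm; origin at the centre of its underside.
- strip_box: Bystander: light blue carton of indicator strips, 80 x 110 x 60 mm; origin at the centre of its underside.
- jug: Bystander: blue measuring mug, 90 mm across, 110 mm high; origin at the centre of its underside.
Mind the look-alikes: they are no part of the job. What is shaped like the plug but red is not meant.

How it is judged:
By the outcome, as a careful person would: the job done as asked, in the order asked, and still so for the second after the job is handed in, with the robot touching nothing.
It also fails if it takes over 72 s, if anything falls off the work surface, if the arm or the gripper's body presses on something with over 40 N, if the wrist force passes 120 N, or if a joint passes its speed limit or range.

ROBOT

A 6-joint arm with a two-finger parallel gripper is mounted at the origin on the work surface. World frame = base frame: x ahead of the robot, y to its left, z up, the work surface at z = 0. Lengths are in m, angles in rad, forces in N, time in s.
With the tool pointing down it reaches from about 0.275 to 0.875 m from the base axis. Payload 12.5 kg.
Tool frame: the origin (TCP) lies on the centre line of the jaws, within the pads' length; the fingertips stand r.finger_overhang ahead of it and the grasp point (between the pads) lies 3 mm ahead of it (r.finger_overhang is the distance from the TCP to the fingertips, in m); z points along the fingers, y is the direction in which the jaws open and shut (so a half turn about z gives the same grasp; the last joint's range is limited). The gripper opens to 85 mm and grips with 20 to 120 N. Pads are 22 mm wide; open, the fingers measure 114 mm over their backs; the gripper's body (76 mm by 85 mm) begins 54 mm behind the grasp point. The pads swing forward as they close: fully open they stand 13 mm farther back than shut.
Start: joints at [-1.306, 0.351, 1.652, -0, 1.139, -0.085], TCP at [0.189, -0.517, 0.253] pointing down, gripper open.
Joint ranges: [-2.75, 2.75], [-0.79, 2.1], [0.01, 2.65], [-1.57, 4.71], [0.07, 3.14], [-2.87, 2.87]. Speed limits (rad/s): [2.22, 2.22, 2.79, 3.14, 3.14, 3.14].

INTERFACE

Orientations are given as a unit quaternion [x, y, z, w].
In Python, from cell import r, optics gives the robot as it stands. The module is installed in compiled form; this text tells all that it offers. Calls block until the motion is done:
- r.move_to(position, orientation): joint-space move of the TCP to a pose.
- r.move_linear(position, rot=None, vel=0.15): straight line of the TCP; rot=None keeps the orientation; vel is the mean speed in m/s.
- r.set_joints(angles): joint-space move.
- r.set_gripper(opening, squeeze=None): opening from 0.0 (shut) to 1.0 (fully open); squeeze is the grip in N (None keeps the last); returns when the fingers have stopped.
- r.sleep(seconds).
- r.inverse_kinematics(position, orientation): joint angles nearest the present ones, or None.
- optics.get_image(name): name is "scene" or "top"; returns a dict with "pixels" (384x512x3 uint8, red, green, blue), "depth" (384x512 float32, m along the optical axis (not along the pixel's ray), 0 where there is no reading), "fx", "fy", "cx", "cy" (pixels), "camera_from_world" (4x4, takes a point from world to camera coordinates). Camera axes: x right, y down, z forward; pixel columns grow to the right and rows downward; lengths in m; the calibration is good to about 2 mm. A picture is of the moment at which its call begins.
A pose or a line that the arm cannot do raises r.PlanningError and nothing moves.
- r.hand_in(): hands the job in, once; it reports no verdict.
Readings, each from a call of its own:
- r.current_t(): time.
- r.current_q(): joint angles.
- r.current_qvel(): joint speeds.
- r.current_effort(): joint torques, N m.
- r.current_tool_pos(): TCP position.
- r.current_ee_rot(): TCP orientation.
- r.current_contact_force(): force on the tool from outside, world axes, zero at the start.
- r.current_torque(): the same for the moment, N m.
- r.current_opening(): opening from 0.0 (shut) to 1.0 (fully open).
Only numpy, scipy, OpenCV 4.12 (cv2) and the standard library are available. Lean on these libraries where they do the work, as an engineer would, in place of code of your own. Each camera call takes 0.05 s, during which the arm holds its last target. There are 200 camera calls.

## Working session

There is one attempt and no reset: what is moved stays moved. The work goes in short steps, each a Python script; the robot and the scene stay as the last script left them, time stands still between calls to the robot, and variables do not carry over. Pictures are saved under pics/ and viewed, about 8 in all and at most 12, crops included, and the job is handed in when it is done.

```bash
mkdir -p pics; cat > h.py <<'E'
import numpy as np, cv2
from cell import r, optics
def snap(n):
    d=optics.get_image(n); np.savez('%s.npz'%n,**d); return d
def load(n): return dict(np.load('%s.npz'%n))
def save(d,f,box=None,s=1):
    p=d['pixels'][:,:,::-1]
    if box: p=p[box[1]:box[3],box[0]:box[2]]
    cv2.imwrite('pics/'+f,cv2.resize(p,None,fx=s,fy=s,interpolation=cv2.INTER_CUBIC))
def cloud(d):
    z=d['depth'].astype(float);v,u=np.indices(z.shape)
    P=np.stack([(u-d['cx'])/d['fx']*z,(v-d['cy'])/d['fy']*z,z,np.ones_like(z)],-1)
    return (P@np.linalg.inv(d['camera_from_world']).T)[...,:3]
E
python3 - <<'E'
from h import *
for n in('scene','top'):
    d=snap(n); save(d,n+'0.png',s=1.5); print(n,d['fx'],np.linalg.inv(d['camera_from_world'])[:3].round(3))
print(r.finger_overhang,r.current_t(),r.current_ee_rot())
E
```

```text
scene 443.2542768116515 [[ 0.752  0.4   -0.524  1.217]
 [ 0.659 -0.45   0.602 -0.785]
 [ 0.005 -0.798 -0.602  0.918]]
top 368.6976734580668 [[ 0.013 -0.985  0.173  0.345]
 [-1.    -0.012  0.011 -0.004]
 [-0.009 -0.173 -0.985  1.252]]
0.022 0.1 [ 9.84749387e-01  1.73978057e-01 -4.62139122e-05 -5.27408115e-04]
```

View pics/scene0.png

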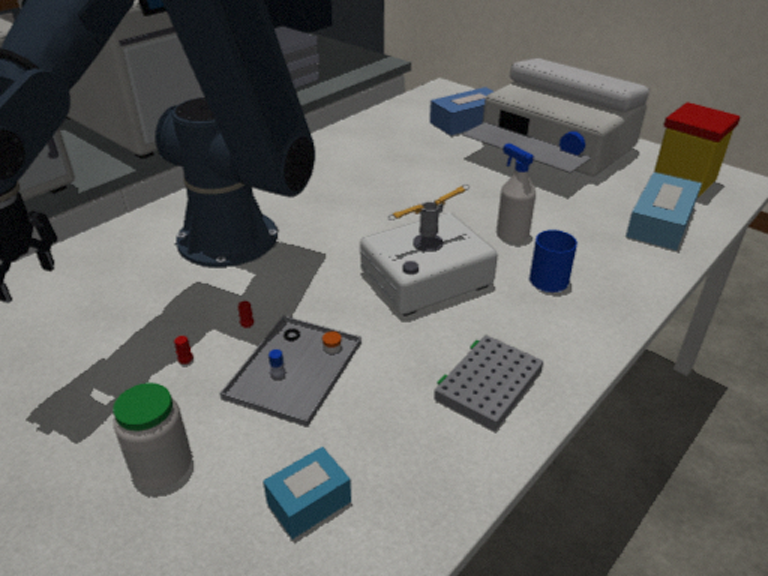

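View pics/top0.png

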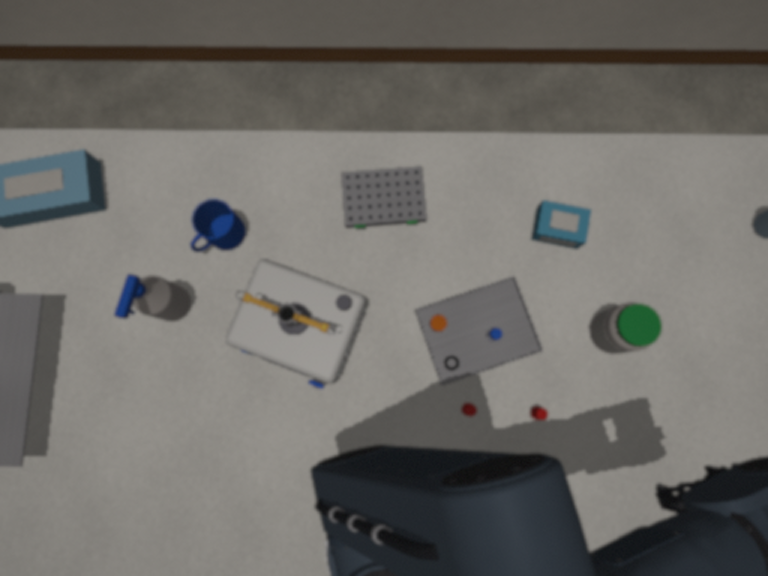

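The scene view shows the blue-knob plug in the tray at about (184,237) in native pixels. The coupling mouth is at about (287,137), with the brass arms near level. In the top view the plug is at (330,223) and the coupling at (191,209). Next I measure both by colour and depth.

```bash
python3 - <<'E'
from h import *
for n,kb,cb in(('scene',(165,220,205,260),(240,110,330,170)),('top',(315,205,345,240),(140,180,245,235))):
    d=load(n);C=cloud(d);h=cv2.cvtColor(d['pixels'],cv2.COLOR_RGB2HSV)
    def sel(b,lo,hi):
        m=np.zeros(h.shape[:2],bool);m[b[1]:b[3],b[0]:b[2]]=True
        return m&(cv2.inRange(h,np.array(lo),np.array(hi))>0)&(d['depth']>0)
    m=sel(kb,(100,120,30),(130,255,255));P=C[m]
    print(n,'knob',m.sum(),P.mean(0).round(4),P.min(0).round(4),P.max(0).round(4))
    v,u=np.nonzero(m);print('px',u.mean(),v.mean(),u.min(),u.max(),v.min(),v.max())
    m=sel(cb,(8,110,60),(28,255,255));P=C[m];P=P[(P[:,2]>.17)&(P[:,2]<.28)]
    c=P.mean(0);w=np.linalg.svd(P-c,full_matrices=False)[2][0]
    t=(P-c)@w; print('brass',len(P),c.round(4),w.round(4),t.min(),t.max(),'yaw',np.degrees(np.arctan2(w[1],w[0])))
    for k in range(8):
        q=P[(t>=t.min()+k*np.ptp(t)/8)&(t<t.min()+(k+1)*np.ptp(t)/8)]
        if len(q):print('  ',q.mean(0).round(4),len(q))
    m=np.zeros(h.shape[:2],bool);m[cb[1]:cb[3],cb[0]:cb[2]]=True
    P=C[m&(h[...,1]<90)];P=P[(P[:,2]>.175)&(P[:,2]<.215)];print('cup',len(P),P.mean(0).round(4),np.median(P,0).round(4),P.min(0).round(3),P.max(0).round(3))
    save(d,n+'_cup.png',cb,8 if n=='scene' else 7)
    m=np.zeros(h.shape[:2],bool)
a=cv2.imread('pics/scene_cup.png');b=cv2.imread('pics/top_cup.png');print(a.shape,b.shape)
w=max(a.shape[1],b.shape[1]);pad=lambda i:cv2.copyMakeBorder(i,0,0,0,w-i.shape[1],0)
o=np.vstack([pad(a),pad(b)]) if 0 else None
E
python3 - <<'E'
import cv2,numpy as np
a=cv2.imread('pics/scene_cup.png');b=cv2.imread('pics/top_cup.png')
a=cv2.resize(a,(450,300));a=cv2.copyMakeBorder(a,0,0,0,75,0);b=cv2.resize(b,(525,275))
cv2.imwrite('pics/cups.png',np.vstack([a,b]))
E
```

```text
scene knob 91 [ 0.4596 -0.2368  0.0496] [ 0.4092 -0.2486  0.0027] [ 0.4701 -0.1877  0.0595]
px 183.41758241758242 238.30769230769232 179 187 233 244
brass 125 [0.4785 0.1936 0.2041] [-0.3308 -0.9387 -0.0972] -0.08566571560120011 0.08420373625240454 yaw -109.41184552617091
   [0.5034 0.264  0.2153] 19
   [0.4964 0.2435 0.2105] 17
   [0.489  0.2236 0.2038] 21
   [0.484  0.2121 0.199 ] 6
   [0.4676 0.1809 0.1971] 3
   [0.4688 0.1642 0.1995] 22
   [0.4612 0.1447 0.2005] 17
   [0.4542 0.1233 0.1993] 19
cup 170 [0.4798 0.1865 0.1898] [0.4817 0.1898 0.1907] [0.439 0.1   0.175] [0.513 0.276 0.214]
top knob 40 [ 0.4583 -0.2332  0.0571] [ 0.4486 -0.2427  0.0528] [ 0.4685 -0.2226  0.0652]
px 330.2 222.075 327 333 219 225
brass 180 [0.4786 0.1916 0.2053] [-0.3356 -0.9369 -0.0979] -0.08563591277690051 0.08033881451282479 yaw -109.70587795825548
   [0.5038 0.2633 0.2161] 30
   [0.4969 0.2414 0.2108] 23
   [0.4902 0.2226 0.2052] 26
   [0.4857 0.2127 0.1967] 5
   [0.4737 0.1784 0.1994] 9
   [0.4686 0.1641 0.2026] 30
   [0.4622 0.1459 0.2014] 25
   [0.4548 0.1255 0.2   ] 31
cup 163 [0.4785 0.1915 0.1902] [0.4805 0.197  0.1939] [0.441 0.101 0.175] [0.512 0.283 0.215]
(480, 720, 3) (385, 735, 3)
```

View pics/cups.png

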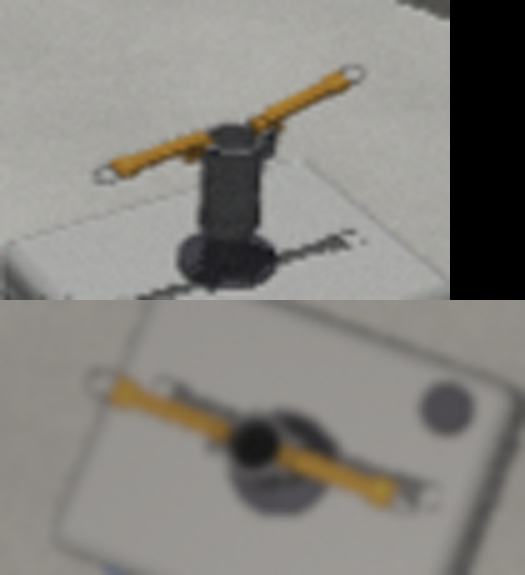

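The crops show the mouth centre at native (286.4,137.4) in scene and (191,208.6) in top. The arms lie along the world direction (0.334,0.942); the far (+y) one is slightly raised and the near one about level. Next I intersect the rays at known heights and check the joint solutions.

```bash
cat >> h.py <<'E'
def ray(d,u,v,z):
    T=np.linalg.inv(d['camera_from_world']);w=T[:3,:3]@np.array([(u-d['cx'])/d['fx'],(v-d['cy'])/d['fy'],1])
    o=T[:3,3];return o+w*(z-o[2])/w[2]
from scipy.spatial.transform import Rotation as Ro
def down(a):  # jaw axis (tool y) at yaw a (rad), tool pointing down
    y=np.array([np.cos(a),np.sin(a),0]);z=np.array([0,0,-1.]);x=np.cross(y,z)
    return Ro.from_matrix(np.stack([x,y,z],1)).as_quat()
E
python3 - <<'E'
from h import *
s,t=load('scene'),load('top')
print('mouth',ray(s,286.4,137.4,.195).round(4),ray(t,191,208.6,.195).round(4))
print('knob',ray(s,183.4,238.3,.048).round(4),ray(t,330.2,222.1,.054).round(4))
for n,d,b in(('s',s,(165,220,205,265)),('t',t,(315,205,345,240))):
    c=d['pixels'][b[1]:b[3],b[0]:b[2],::-1];cv2.imwrite('pics/k%s.png'%n,cv2.resize(c,(400,450)))
    print(d['depth'][[238,222][n=='t'],[183,330][n=='t']])
cv2.imwrite('pics/knob.png',np.hstack([cv2.imread('pics/ks.png'),cv2.imread('pics/kt.png')]))
for p in([.46,-.234,.15],[.48,.19,.3]):
    for a in(-19.5,160.5,70.5,-109.5):
        q=r.inverse_kinematics(p,down(np.radians(a)));print(p,a,None if q is None else np.round(q,2))
E
```

```text
mouth [0.4794 0.1955 0.195 ] [0.4791 0.1942 0.195 ]
knob [ 0.4582 -0.2358  0.048 ] [ 0.4585 -0.2338  0.054 ]
1.2424989
1.197082
[0.46, -0.234, 0.15] -19.5 [-0.56  0.43  1.83 -0.    0.88 -0.22]
[0.46, -0.234, 0.15] 160.5 None
[0.46, -0.234, 0.15] 70.5 [-0.56  0.43  1.83 -0.    0.88 -1.79]
[0.46, -0.234, 0.15] -109.5 [-0.56  0.43  1.83 -0.    0.88  1.35]
[0.48, 0.19, 0.3] -19.5 [ 0.29  0.24  1.68 -0.    1.22  0.63]
[0.48, 0.19, 0.3] 160.5 [ 0.29  0.24  1.68 -0.    1.22 -2.51]
[0.48, 0.19, 0.3] 70.5 [ 0.29  0.24  1.68 -0.    1.22 -0.94]
[0.48, 0.19, 0.3] -109.5 [ 0.29  0.24  1.68 -0.    1.22  2.2 ]
```

View pics/knob.png

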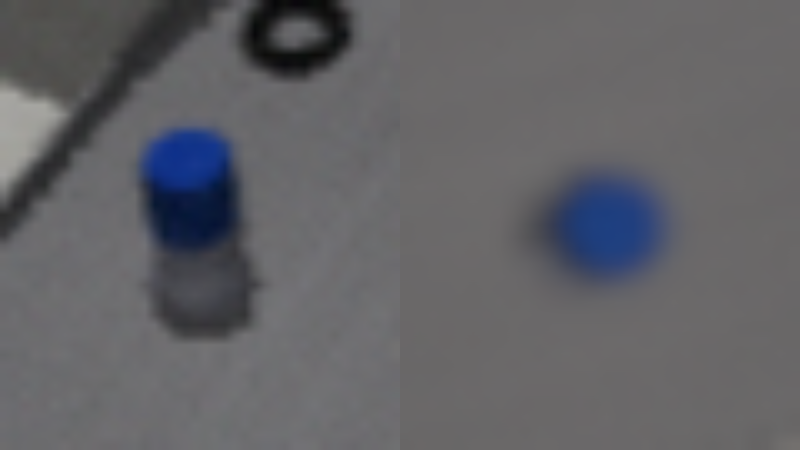

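The knob's top face is at native (183.3,235.3) in scene and (330.1,222.1) in top. The plug stands upright, clear of the ring. Now I grasp it, with the fingertips just above the shoulder.

```bash
python3 - <<'E'
from h import *
a=ray(load('scene'),183.3,235.3,.057);b=ray(load('top'),330.1,222.1,.057);print(a.round(4),b.round(4))
k=(a+b)/2;q=down(np.radians(-19.5))
r.move_to([k[0],k[1],.15],q); r.set_gripper(.65,50)
r.move_linear([k[0],k[1],.056],vel=.1)
print(r.current_contact_force().round(2)if hasattr(r.current_contact_force(),'round') else r.current_contact_force(),r.current_tool_pos())
r.set_gripper(0,50);print('op',r.current_opening(),r.current_t())
r.move_linear([k[0],k[1],.15],vel=.1)
print(r.current_opening(),r.current_contact_force(),r.current_t())
d=snap('scene');save(d,'grasp.png',(130,140,260,260),5)
d=snap('top');print(r.current_tool_pos())
E
```

```text
[ 0.4566 -0.2336  0.057 ] [ 0.4582 -0.2329  0.057 ]
[-0.65 -0.45  0.81] [ 0.45765722 -0.23343557  0.05650069]
op 0.2688697680021662 3.4917
0.26673996080786533 [-0.00312778  0.43490654 -2.39287136] 4.5833
[ 0.45709637 -0.23307269  0.14935292]
```

View pics/grasp.png

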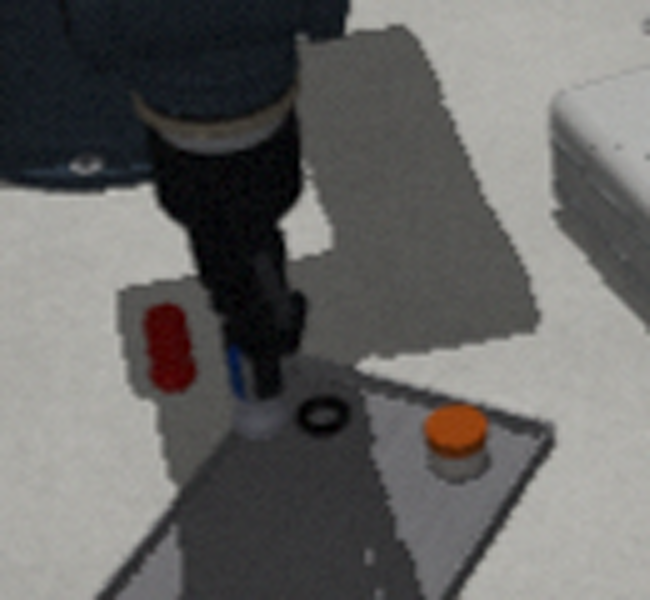

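It's gripped and lifted; the picture shows the plug upright between the fingers at about (255,400) in the crop. Now I carry it above the coupling and look.

```bash
python3 - <<'E'
from h import *
q=down(np.radians(-19.5));m=[.479,.1945]
r.move_linear([.457,-.233,.30],vel=.25)
r.move_to([*m,.30],q); r.move_linear([*m,.262],vel=.08)
print(r.current_tool_pos(),r.current_contact_force(),r.current_opening(),r.current_t())
d=snap('scene');save(d,'above.png',(245,85,325,160),8)
d=snap('top')
E
```

```text
[0.47919788 0.19443982 0.26222374] [ 0.32226931 -0.10522986 -2.14998897] 0.2755681577765786 7.6333
```

View pics/above.png

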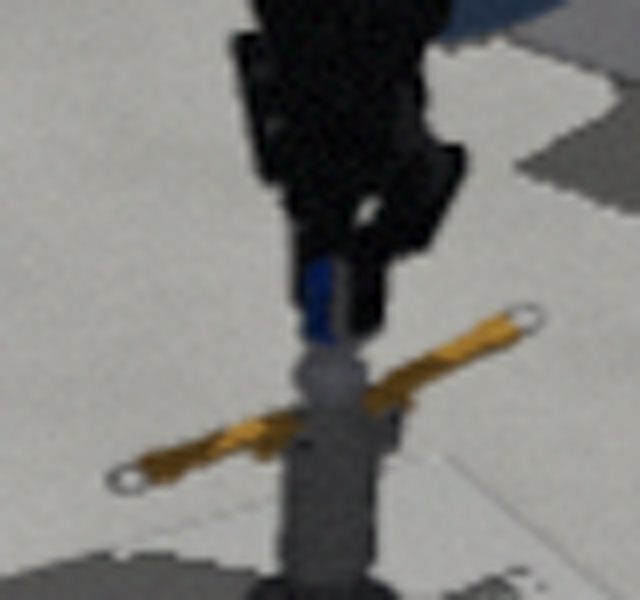

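Seen from the scene camera, the plug (x≈331) is in line with the cup (x≈331). I descend with a force guard.

```bash
python3 - <<'E'
from h import *
f0=np.array(r.current_contact_force());p=np.array(r.current_tool_pos());c=np.array([.479,.1945,.262]);log=[]
while c[2]>.2305:
    c[2]-=.0015; r.move_linear(c,vel=.015)
    f=np.array(r.current_contact_force())-f0; log.append((*(np.array(r.current_tool_pos())*1e3).round(1),*f.round(1)))
    if f[2]>6: print('blocked');break
    if np.hypot(*f[:2])>2: c[:2]+=f[:2]*.0001
for l in log: print(*[float(x) for x in l])
print(r.current_opening(),r.current_t())
E
```

```text
blocked
479.0 194.5 260.6 -1.0 1.3 -1.6
479.0 194.5 258.9 0.3 -1.0 -0.4
478.9 194.5 257.4 -1.0 -1.6 -0.7
479.0 194.5 255.9 -0.4 -0.1 -0.5
478.9 194.5 254.4 -0.4 -0.3 -0.8
478.9 194.5 252.9 -0.8 -0.1 -0.0
478.9 194.5 251.4 -1.1 -0.4 0.4
479.0 194.5 249.9 0.1 0.2 1.0
478.9 194.5 248.4 -0.7 0.3 0.3
478.9 194.5 246.9 -0.5 0.5 -0.2
479.1 194.7 245.7 0.7 1.5 2.1
479.4 195.0 244.8 -2.0 3.8 8.5
0.2677990514675747 10.7333
```

The chamfer touches the rim about 3 mm in, with side forces pointing to (-x,+y). I continue compliantly, shifting along the side force.

```bash
cat >> h.py <<'E'
def F(n=6):
    a=[]
    for _ in range(n): a.append(np.array(r.current_contact_force())); r.sleep(.01)
    return np.mean(a,0)
E
python3 - <<'E'
from h import *
c=np.array([.479,.1945,.2485]);r.move_linear(c,vel=.02)
f0=F(12);print(f0.round(2));log=[]
for i in range(40):
    if c[2]<.2305: break
    c[2]-=.001; r.move_linear(c,vel=.015)
    f=F(4)-f0; log.append((*(c*1e3).round(1),*(np.array(r.current_tool_pos())*1e3).round(1),*f.round(1)))
    if f[2]>15: print('stop');break
    n=np.hypot(*f[:2])
    if n>1: c[:2]+=f[:2]/n*min(.0005,.00025*n)
    if f[2]>4: c[2]+=.001; 
for l in log: print(*[float(x) for x in l])
print(r.current_opening(),r.current_t())
E
```

```text
[-0.08  0.19 -2.35]
479.0 194.5 247.5 479.0 194.5 247.4 0.1 -0.4 -0.2
479.0 194.5 246.5 479.0 194.5 246.5 0.5 0.5 0.4
479.0 194.5 245.5 479.1 194.6 245.7 -0.1 1.3 2.9
479.0 194.8 244.5 479.2 195.1 244.8 0.2 2.7 6.3
479.0 195.3 244.5 479.2 195.4 244.6 1.3 2.1 6.0
479.3 195.8 244.5 479.0 195.7 244.1 0.7 1.6 0.8
479.5 196.2 243.5 479.2 196.0 243.2 -0.1 0.1 -0.4
479.5 196.2 242.5 479.4 196.1 242.4 0.2 0.2 -0.6
479.5 196.2 241.5 479.4 196.1 241.4 0.3 -0.2 -0.3
479.5 196.2 240.5 479.4 196.2 240.5 0.0 -0.3 -0.6
479.5 196.2 239.5 479.4 196.1 239.4 -0.1 -0.1 -0.2
479.5 196.2 238.5 479.4 196.2 238.5 -0.6 0.1 -0.6
479.5 196.2 237.5 479.4 196.2 237.5 0.0 0.4 -0.4
479.5 196.2 236.5 479.4 196.2 236.5 -0.0 -0.5 -0.7
479.5 196.2 235.5 479.4 196.1 235.4 -0.2 0.3 -0.2
479.5 196.2 234.5 479.4 196.1 234.4 0.6 0.1 -0.5
479.5 196.2 233.5 479.4 196.1 233.4 -0.4 0.3 -0.5
479.5 196.2 232.5 479.4 196.1 232.4 -0.4 -0.5 -0.4
479.5 196.2 231.5 479.5 196.1 231.5 -0.4 0.2 -0.3
479.5 196.2 230.5 479.4 196.1 230.4 -0.2 0.2 0.1
0.27271995748612576 16.875
```

Free travel inside the bore. Now I press slowly onto the seal.

```bash
python3 - <<'E'
from h import *
c=np.array([.4795,.1962,.2305]);f0=F(12);log=[]
for i in range(30):
    c[2]-=.0004; r.move_linear(c,vel=.0015)
    f=F(2)-f0; log.append((round(c[2]*1e3,1),*(np.array(r.current_tool_pos())*1e3).round(2),*f.round(1)))
    if f[2]>17.5 or c[2]<.2195: break
for l in log: print(*[float(x) for x in l])
print(r.current_opening(),r.current_t())
E
```

```text
230.1 479.51 196.21 230.1 1.2 0.2 0.1
229.7 479.51 196.2 229.71 0.7 1.2 0.2
229.3 479.49 196.19 229.26 0.8 0.6 0.2
228.9 479.49 196.19 228.89 -0.5 0.1 0.9
228.5 479.56 196.26 228.7 -0.7 -0.3 3.4
228.1 479.6 196.26 228.52 -2.4 0.2 7.9
227.7 479.62 196.27 228.18 -2.6 -0.8 9.1
227.3 479.63 196.29 227.81 -2.6 -0.3 9.0
226.9 479.63 196.28 227.48 -1.8 -0.2 9.5
226.5 479.65 196.29 227.1 -2.2 0.0 9.7
226.1 479.64 196.29 226.72 -2.5 0.2 10.1
225.7 479.64 196.3 226.37 -3.0 -0.4 10.0
225.3 479.63 196.31 225.96 -2.9 -0.3 10.2
224.9 479.66 196.3 225.65 -2.3 0.1 11.4
224.5 479.64 196.32 225.24 -2.5 -0.0 11.7
224.1 479.66 196.32 224.87 -2.6 -0.4 11.4
223.7 479.67 196.3 224.49 -3.0 -0.4 12.0
223.3 479.66 196.32 224.12 -3.8 -0.3 11.9
222.9 479.68 196.33 223.77 -4.0 -0.6 12.9
222.5 479.69 196.31 223.39 -3.9 0.1 12.4
222.1 479.68 196.33 223.0 -3.6 -0.1 13.3
221.7 479.68 196.33 222.63 -3.5 -0.3 13.0
221.3 479.71 196.31 222.28 -4.0 -1.2 13.8
220.9 479.71 196.35 221.89 -4.1 -0.4 14.1
220.5 479.71 196.36 221.59 -4.8 -0.6 15.6
220.1 479.78 196.39 221.53 -5.2 -1.0 18.9
0.27193692910309175 24.775
```

Hard stop reached: 7 mm of travel, force rising 15.6→18.9 N at standstill. I relieve, release, lift, turn 90° and look.

```bash
python3 - <<'E'
from h import *
r.move_linear([.4795,.1963,.2215],vel=.005);print(F().round(2))
r.set_gripper(.7); print(r.current_tool_pos(),F().round(2))
r.move_linear([.4795,.1963,.31],vel=.12)
r.set_gripper(1.0,20)
r.move_to([.4795,.1963,.31],down(np.radians(70.5)))
print(r.current_tool_pos(),r.current_opening(),r.current_t())
d=snap('scene');save(d,'home.png',(240,90,330,165),7)
h=cv2.cvtColor(d['pixels'],cv2.COLOR_RGB2HSV);m=cv2.inRange(h,np.array((100,120,30)),np.array((130,255,255)));m[:100]=0;m[145:]=0;m[:,:270]=0;m[:,305:]=0
v,u=np.nonzero(m);print(len(u),u.mean(),v.mean(),u.min(),u.max(),v.min(),v.max(),ray(d,(u.min()+u.max())/2,v.mean(),.212).round(4))
E
```

```text
[-1.28 -0.89  4.94]
[0.47950257 0.19629478 0.22141662] [ 0.52 -0.05 -0.23]
[0.4794889  0.19630667 0.30999667] 0.9995352854457258 28.425
67 286.2686567164179 133.43283582089552 283 290 129 138 [0.4818 0.1918 0.212 ]
```

View pics/home.png

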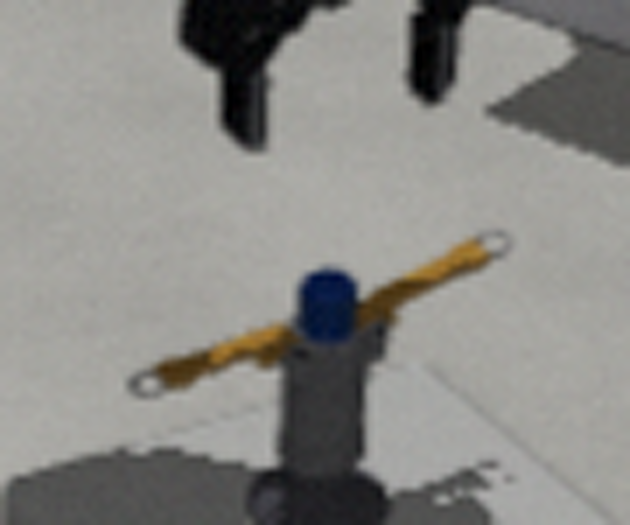

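The plug is seated and both arms are undisturbed, the left raised a little and the right level. The open jaws are lined up over the two arms, so I push both down together under a force guard.

```bash
python3 - <<'E'
from h import *
c=np.array([.4795,.1958,.232]);r.move_linear(c,vel=.12);f0=F(10);log=[]
R=Ro.from_euler('z',-70.5,degrees=True)   # world -> (along arm axis, across)
while c[2]>.183:
    c[2]-=.002; r.move_linear(c,vel=.02)
    f=R.apply(F(2)-f0); t=np.array(r.current_torque()); log.append((*(np.array(r.current_tool_pos())*1e3).round(1),*f.round(1),*t.round(2)))
    if f[2]>24 or np.hypot(*f[:2])>12: print('stop');break
for l in log: print(*[float(x) for x in l])
print(r.current_t())
d=snap('scene');save(d,'push.png',(240,90,330,165),7)
E
```

```text
479.5 195.8 230.1 0.1 0.2 0.4 0.03 0.01 -0.02
479.5 195.8 227.9 -0.1 -0.0 -1.0 -0.01 0.03 0.02
479.4 195.8 225.9 0.6 -0.2 0.1 0.02 0.0 -0.02
479.4 195.8 223.9 -0.6 -0.4 0.3 0.01 -0.03 0.04
479.5 195.8 221.9 0.5 -0.5 0.1 0.01 0.01 0.0
479.4 195.8 219.9 -0.1 -0.5 0.3 -0.03 0.04 -0.02
479.8 196.0 218.2 2.0 -0.5 2.2 0.33 -0.18 -0.0
479.9 196.1 216.3 2.4 -1.3 4.3 0.51 -0.25 -0.03
479.9 196.0 214.3 3.6 -1.2 4.6 0.61 -0.29 -0.01
480.0 196.1 212.4 4.3 -1.0 4.9 0.85 -0.4 0.0
480.1 196.2 210.6 4.6 -0.5 7.7 0.81 -0.36 -0.01
480.1 196.1 208.9 3.6 0.4 10.0 0.51 -0.05 -0.07
480.0 195.9 206.9 2.1 -0.1 11.9 0.25 -0.02 -0.09
480.0 195.9 204.8 2.5 0.4 10.5 0.39 -0.06 -0.05
480.0 195.9 202.7 2.4 -0.8 9.1 0.34 -0.1 0.02
480.0 195.9 200.7 2.6 -0.1 8.7 0.32 -0.14 -0.07
480.0 195.8 198.7 2.1 -1.1 9.7 0.22 -0.05 -0.03
480.0 195.7 196.7 1.0 -1.4 9.6 0.1 -0.16 0.04
480.1 195.7 194.7 0.9 -1.2 10.2 0.11 -0.23 -0.01
480.1 195.7 192.7 0.1 -1.4 9.2 0.02 -0.21 0.02
480.1 195.7 190.6 1.0 -1.6 8.6 0.03 -0.32 -0.03
480.1 195.6 188.5 0.8 -3.3 7.9 0.04 -0.26 -0.02
480.0 195.6 186.5 1.1 -2.5 7.2 -0.01 -0.33 -0.0
479.9 195.6 184.4 1.0 -2.5 6.1 0.0 -0.32 -0.03
479.9 195.6 182.3 -0.0 -2.3 5.5 0.06 -0.28 0.08
36.025
```

View pics/push.png

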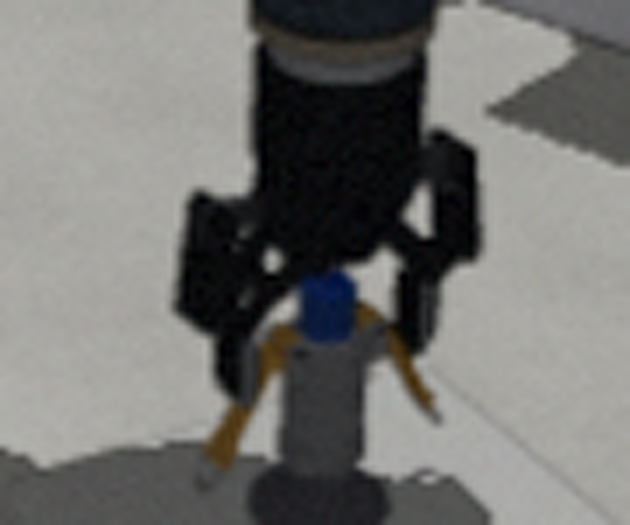

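Both arms are down evenly to roughly 1.1 rad, with balanced forces. Now I close the jaws gently in steps to bring both arms onto their stops.

```bash
python3 - <<'E'
from h import *
R=Ro.from_euler('z',-70.5,degrees=True);ax=np.array([.334,.943,0])
c=np.array(r.current_tool_pos());c[2]=.182
for o in(.95,.9,.86,.82,.79,.76,.73,.70,.68,.66,.64,.62):
    r.set_gripper(o,20); f=R.apply(F(4)); g=r.current_opening()
    print(o,round(g,4),f.round(1),round(r.current_t(),2))
    if abs(f[0])>2.5: c+=ax*np.clip(f[0]*.0001,-.0006,.0006); r.move_linear(c,vel=.01)
    if g>o+.025: break
print(r.current_tool_pos(),r.current_t())
d=snap('scene');save(d,'closed.png',(240,90,330,165),7)
E
```

```text
0.95 0.9493 [ 0.5 -2.2  5.8] 36.33
0.9 0.9062 [ 0.2 -2.2  5.4] 36.59
0.86 0.8547 [-0.6 -2.2  5.5] 36.84
0.82 0.8236 [-0.2 -2.   6.9] 37.09
0.79 0.79 [ 0.2 -1.5  7. ] 37.34
0.76 0.7663 [ 0.2 -0.9  7.3] 37.59
0.73 0.7311 [ 0.2 -1.4  6.5] 37.84
0.7 0.6997 [ 0.8 -1.3  6.8] 38.09
0.68 0.6877 [ 2.4 -0.5  8. ] 38.34
0.66 0.688 [2.1 0.  8.1] 38.59
[0.47999233 0.19603548 0.18260857] 38.5917
```

View pics/closed.png

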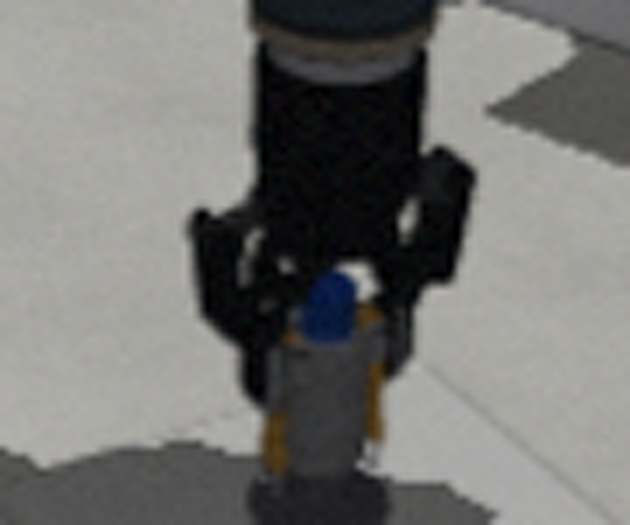

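Stalled at 58.5 mm, which matches 59 mm over both arms at their stops. I nudge each way by about 0.7 mm under the light grip to make sure each is against its stop.

```bash
python3 - <<'E'
from h import *
R=Ro.from_euler('z',-70.5,degrees=True);ax=np.array([.334,.943,0])
c=np.array(r.current_tool_pos());c[2]=.182
r.set_gripper(.6,20);print(round(r.current_opening(),4))
for s in(.0003,.0007,0,-.0004,-.0007,.0001):
    r.move_linear(c+ax*s,vel=.005); r.sleep(.1); print(s,R.apply(F(6)).round(1),round(r.current_opening(),4))
r.set_gripper(1.0); print(F().round(1),r.current_opening())
r.move_linear([c[0],c[1],.33],vel=.12)
r.move_linear([c[0]-.08,c[1]-.1,.36],vel=.25)
print(r.current_t())
d=snap('scene');C=cloud(d);save(d,'final.png',(240,90,330,165),7)
e=snap('top')
for n,x in(('s',d),('t',e)):
    h=cv2.cvtColor(x['pixels'],cv2.COLOR_RGB2HSV);P=cloud(x);m=(cv2.inRange(h,np.array((8,110,40)),np.array((28,255,255)))>0)&(np.linalg.norm(P[...,:2]-[.48,.196],axis=-1)<.1)&(P[...,2]>.11)
    q=P[m]-[.48,.196,0];y=q@[.334,.943,0]
    for s in(1,-1): k=q[y*s>0.01]; print(n,s,len(k),(y[y*s>0.01]).round(3).min() if len(k) else '',(y[y*s>0.01]).max() if len(k) else '',k[:,2].min() if len(k) else '',k[:,2].max() if len(k) else '')
E
```

```text
0.6839
0.0003 [-2.4  1.5 10.8] 0.6858
0.0007 [-5.2  1.5 11.5] 0.6878
0 [0.4 1.6 9.7] 0.6843
-0.0004 [3.5 2.3 8.2] 0.6855
-0.0007 [6.2 2.  7.4] 0.6848
0.0001 [ 0.1  1.7 10. ] 0.6818
[-0.1 -0.2 -0. ] 0.9993124790095508
43.9083
s 1 26 0.014 0.02961543918813053 0.13637247304507116 0.20220517165227503
s -1 54 -0.032 -0.01776616029414075 0.13602069483828716 0.2015678464509273
t 1 0    
t -1 0
```

View pics/final.png

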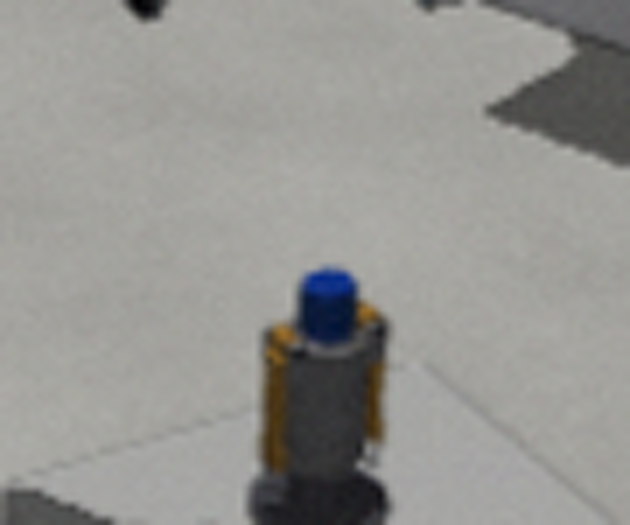

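The picture shows both arms hanging vertically against the cup (x≈275 and x≈375 in the crop), the plug upright between them, and the gripper clear.

```bash
python3 -c "
from h import *
r.hand_in();print(r.current_t())"
```

```text
the job is handed in; nothing more can be done
the job is handed in; nothing more can be done
```

The job is handed in: the plug is locked in the coupling with both cam arms down, and the gripper has let go and moved clear. It finished at about 44 s of the 72 s allowed.

- **Plug:** I took the blue-knob plug from the tray. On the way in, its chamfer caught the coupling rim about 3 mm down, with under 9 N of push. I backed off, shifted about 1.8 mm and it went in freely. I then pressed it slowly onto the seal for 7 mm to the hard stop. The force reached about 14 N over that travel and 18.9 N at the stop. The cam arms had not been touched by then.
- **Cam arms:** I pushed both arms down together with the open jaws, with at most 12 N in total. I then closed the jaws at 20 N to bring both arms onto their stops.
- **Last checks:** The jaws stopped at about 58 mm, against 59 mm expected over both arms when down. Nudging 0.7 mm each way met equal resistance and neither arm moved. The final picture shows both arms vertical against the coupling and the plug upright. In depth, the arms measured about 61 mm across, which fits within the camera noise.
- **Not confirmed:** The top camera gave no reading on the lowered arms, so that check rests on the scene camera and the jaw opening. I did not measure the other items again at the end, but I saw no sign of contact with them.

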